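# Hang the rinsed beaker on the drying rack

## Task

The tall white beaker standing mouth-down on the dark drain mat has just been rinsed: hang it mouth-down on the free slanted rod of the drying rack. Tilt it in line with the rod before the rod's tip enters its mouth, slide it on along the rod until the tip has reached its floor, and only then let go. Leave the short cup and the wide cup standing where they are on the mat.

Things in the scene. Friction and masses are not known exactly. Their poses are not given: they have to be found in the camera images.
- beaker: Tall beaker, plain white plastic, a straight round tube closed at one end: 95 mm tall, 50 mm outside and 44 mm inside diameter, 91 mm deep inside, about 60 g. The tallest of the three cups on the 3 mm mat; starts mouth-down. Origin at the centre of its open mouth; z along its axis towards the closed end (up at the start), whose outside is at z = 95 mm and inside at 91 mm.
- rod: Free rod of the drying rack: fixed bare steel rod, 12 mm thick, round end, 150 mm long, rising from a small foot in a white drip tray, leaning 30 degrees from vertical with its tip towards the robot's side. Origin at the tip (156 mm above the table); z along the rod out of the tip; y level, across the rack. An equal rod 140 mm away along y, on either side, already carries a short cup.
- short_cup: Short cup, plain white plastic, 50 mm tall, 40 mm diameter, mouth-down on the mat: stays where it is. Origin at the centre of its mouth, z up.
- wide_cup: Wide cup, plain white plastic, 70 mm tall, 80 mm diameter at the mouth and 64 mm at the closed end, mouth-down on the mat: stays where it is. Origin at the centre of its mouth, z up.
There are look-alikes about, which are no part of the job. What is shaped like the beaker but red or yellow is not meant.

How it is judged (in metres and radians):
On the way, in this order (a step that is already met when the one before it is completed fails the run):
1. the beaker's mouth goes over the rod's tip in line with the rod: within 17 degrees while the tip is 0 to 50 mm inside (z of rod in the frame of beaker between 0 and 0.05 m and x of rod in the frame of beaker between -0.025 and 0.025 m and y of rod in the frame of beaker between -0.025 and 0.025 m and angle between the z axis of beaker and the z axis of rod, either way round below 0.3 rad), for 0.05 s.
2. the beaker is slid on until the rod's tip is at least 72 mm inside (within 19 mm of its floor) while the fingers still hold it (z of rod in the frame of beaker between 0.072 and 0.1 m and x of rod in the frame of beaker between -0.025 and 0.025 m and y of rod in the frame of beaker between -0.025 and 0.025 m and contact force between the fingers and beaker above 0.5 N), for 0.1 s.
At the end, for the whole second after the job is handed in: The tall beaker hangs at rest on the free rod, released, the rod's tip at least 72 mm inside its mouth (within 19 mm of its floor) (z of rod in the frame of beaker between 0.072 and 0.1 m and x of rod in the frame of beaker between -0.025 and 0.025 m and y of rod in the frame of beaker between -0.025 and 0.025 m and linear speed of beaker below 0.02 m/s and angular speed of beaker below 0.2 rad/s); the robot touches nothing.
It fails at once if the short cup is moved by more than 30 mm or tipped by more than 20 degrees (distance of short_cup from where it was at the start of the episode above 0.03 m or angle between short_cup's own z axis and vertical above 0.35 rad).
It fails at once if the wide cup is moved by more than 30 mm or tipped by more than 20 degrees (distance of wide_cup from where it was at the start of the episode above 0.03 m or angle between wide_cup's own z axis and vertical above 0.35 rad).
It also fails if it takes over 40 s, if anything falls off the work surface, if the arm or the gripper's body presses on something with over 40 N, if the wrist force passes 120 N, or if a joint passes its speed limit or range.

## Robot

A 7-joint arm with a two-finger parallel gripper is mounted at the origin on the work surface. World frame = base frame: x ahead of the robot, y to its left, z up, the work surface at z = 0. Lengths are in mm, angles in degrees, forces in N, time in s.
With the tool pointing down it reaches from about 400 to 925 mm from the base axis. Payload 4.1 kg.
Tool frame: the origin (TCP) lies at the very end of the fingers, on their centre line; the grasp point (between the pads) lies 19 mm behind it; z points along the fingers, y is the direction in which the jaws open and shut (so a half turn about z gives the same grasp; the last joint's range is limited). The gripper opens to 85 mm and grips with 20 to 120 N. Pads are 22 mm wide; open, the fingers measure 114 mm over their backs; the gripper's body (76 mm by 85 mm) begins 54 mm behind the grasp point. The pads swing forward as they close: fully open they stand 13 mm farther back than shut.
Start: joints at [-74.714, 22.827, 2.584, 88.041, -1.071, 69.15, -2.905], TCP at [232.484, 607.038, 231.347] pointing down, gripper open.
Joint ranges: [-161.44, 161.44], [-28.35, 127.94], [-78.24, 83.42], [0, 140.83], [-78.03, 258.03], [13.02, 114.36], [-168.23, 168.23]. Speed limits (degrees/s): [147.25, 147.25, 180, 180, 180, 180, 180].

## Interface

Orientations are given as a 3x3 rotation matrix whose columns are the frame's x, y, z axes.
In Python, from plant import env gives the robot as it stands.
- The arm moves only by the tool servo_tool, never from a script. Its argument "commands" is text: rows parted by semicolons, each of 7 numbers parted by spaces: the shift along the tool's x, y, z in cm, then the turn, a rotation vector about the tool's x, y, z in rad, then the finger opening in cm, from 0 to 8.54. A call has 1 to 8 rows; each row shifts and turns the commanded pose from where the row before left it, along the tool's axes as they then stand; what a row does not reach is not made up. A row lasts 1/8 s, in which the tool goes at most 62.5 mm and 10.7 degrees, less where a joint would pass 70% of its speed; a pose out of reach is approached as far as the arm can. A call is refused whole if a number of a shift passes 6.25 or a number of a turn 0.188, either way. A call with a gripper value outside its range is refused whole. The fingers move at their own pace and stop on an object; "force" is the grip in N (left out, the last holds). Time passes only in rows, so rows that do not move let the fingers close. It gives the time, the measured TCP pose, the force and the opening at its end, in the units of the state.
- env.sense(): the state, without advancing time (a new reading comes with each control period).
- env.capture(name): name is "scene" or "top"; returns a dict with "color" (384x512x3 uint8, red, green, blue), "fx", "fy", "cx", "cy" (pixels), "D" ([k1, k2, p1, p2, k3] as OpenCV has them; the pictures are not rectified), "rvec" (rotation vector, rad) and "tvec" (3), from world to camera coordinates, as OpenCV has them. Camera axes: x right, y down, z forward; pixel columns grow to the right and rows downward; lengths in mm; the calibration is good to about 2 mm. A picture is of the moment at which its call begins. There is no depth.
- env.sign_off(): hands the job in, once; it reports no verdict.
The state is a dict: "clock": time; "joint_pos": joint angles; "joint_velocities": joint speeds; "tau": joint torques, N m; "eef_pos": TCP position; "tool_rot": TCP orientation; "wrist_force": force on the tool from outside, world axes, zero at the start; "wrist_torque": the same for the moment, N m; "gripper_width": finger opening in mm.
Only numpy, scipy, OpenCV 4.12 (cv2) and the standard library are available. Lean on these libraries where they do the work, as an engineer would, in place of code of your own. Each camera call takes 0.05 s, during which the arm holds its last target.

## Working session

There is one attempt and no reset: what is moved stays moved. The work goes in short steps, Python scripts to look and compute and a tool call to move; the robot and the scene stay as the last step left them, time stands still between calls to the robot, and variables do not carry over. Pictures are saved under pics/ and viewed, and the job is handed in when it is done.

Besides the shell and the picture viewer there is one more tool, called after ">>>" by a JSON object that holds its "fn" and its "kwargs", one argument or row to a line. servo_tool: Moves the arm, as the interface text tells. Its arguments: {"type":"object","properties":{"commands":{"type":"string"},"force":{"type":"number"}},"required":["commands"]}

```bash
mkdir -p pics; ls; python3 - <<'E'
from plant import env
import cv2
s=env.sense()
for k,v in s.items(): print(k,v)
for n in("scene","top"):
    c=env.capture(n)
    cv2.imwrite(f"pics/{n}0.png",cv2.cvtColor(c["color"],cv2.COLOR_RGB2BGR))
    print({k:v for k,v in c.items() if k!="color"})
E
```

```text
pics
clock 0.0
joint_pos [-74.71568469  22.87245579   2.58100493  88.11617612  -1.07015604
  69.15021875  -2.90447556]
joint_velocities [-0.10487086 -0.00156139 -0.08789594 -0.11481234  0.0567427   0.00953228
 -0.01220107]
tau [-1.44574760e-04 -4.75127113e+01  1.36436451e+00 -2.54210311e+01
  1.15290389e-02  9.53205570e-03 -7.73198508e-06]
eef_pos [232.24095905 606.39517096 230.24215969]
tool_rot [[-9.33892646e-01  3.57553089e-01 -5.60343290e-04]
 [ 3.57553490e-01  9.33890682e-01 -1.92232603e-03]
 [-1.64034233e-04 -1.99559885e-03 -9.99997995e-01]]
wrist_force [ 0.21399555 -0.34702449 -1.03649246]
wrist_torque [-0.00091925  0.02065692  0.03895687]
gripper_width 85.22084764389894
{'fx': 379.0687083297632, 'fy': 379.0687083297632, 'cx': 246.76014012862197, 'cy': 193.07653921709823, 'D': array([0.00636301, 0.        , 0.        , 0.        , 0.        ]), 'rvec': array([ 2.22036429,  0.77776227, -0.30620167]), 'tvec': array([-271.20168591, -186.3090005 , 1348.10245769])}
{'fx': 497.3381109081995, 'fy': 497.3381109081995, 'cx': 250.89876746063666, 'cy': 189.25881180942105, 'D': array([0.03107468, 0.        , 0.        , 0.        , 0.        ]), 'rvec': array([ 2.14826815, -2.17930507,  0.12400514]), 'tvec': array([-142.21114836,  491.63103136, 1446.8203652 ])}
```

View pics/scene0.png

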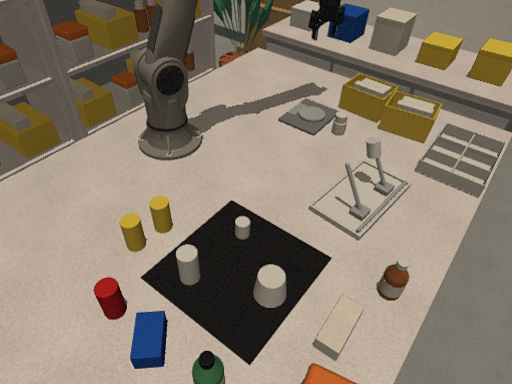

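View pics/top0.png

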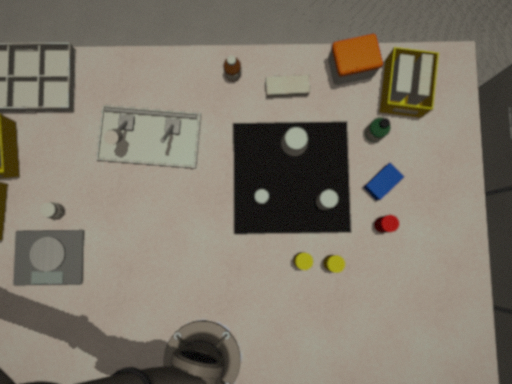

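```bash
cat > h.py <<'E'
import numpy as np, cv2
def cam(c):
    K=np.array([[c["fx"],0,c["cx"]],[0,c["fy"],c["cy"]],[0,0,1]]);R=cv2.Rodrigues(np.array(c["rvec"]))[0]
    return K,np.array(c["D"]),R,np.array(c["tvec"])
def ray(c,uv):
    K,D,R,t=cam(c)
    n=cv2.undistortPoints(np.array([[uv]],float),K,D)[0,0]
    d=R.T@np.array([n[0],n[1],1]);return -R.T@t,d/np.linalg.norm(d)
def onz(c,uv,z):
    o,d=ray(c,uv);return o+d*(z-o[2])/d[2]
def tri(c1,u1,c2,u2):
    o1,d1=ray(c1,u1);o2,d2=ray(c2,u2)
    s=np.linalg.lstsq(np.c_[d1,-d2],o2-o1,rcond=None)[0]
    a=o1+s[0]*d1;b=o2+s[1]*d2
    return (a+b)/2,np.linalg.norm(a-b)
def proj(c,P):
    K,D,R,t=cam(c)
    return cv2.projectPoints(np.atleast_2d(np.array(P,float)),c["rvec"],c["tvec"],K,D)[0][:,0]
def crop(c,x0,y0,x1,y1,s,name):
    im=cv2.cvtColor(c["color"],cv2.COLOR_RGB2BGR)[y0:y1,x0:x1]
    cv2.imwrite(name,cv2.resize(im,None,fx=s,fy=s,interpolation=cv2.INTER_CUBIC))
E
python3 - <<'E'
from plant import env
from h import *
import pickle
S=env.capture("scene");T=env.capture("top");pickle.dump((S,T),open("c0.pkl","wb"))
crop(S,310,130,410,230,6,"pics/s_rack.png")
crop(T,90,95,210,175,6,"pics/t_rack.png")
crop(S,140,200,300,310,5,"pics/s_mat.png")
crop(T,230,115,360,240,5,"pics/t_mat.png")
E
```

```text
(no output)
```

View pics/s_rack.png

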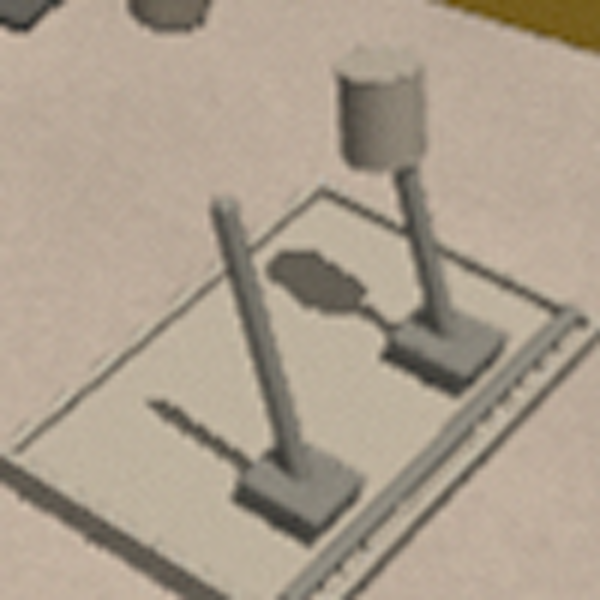

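View pics/t_rack.png

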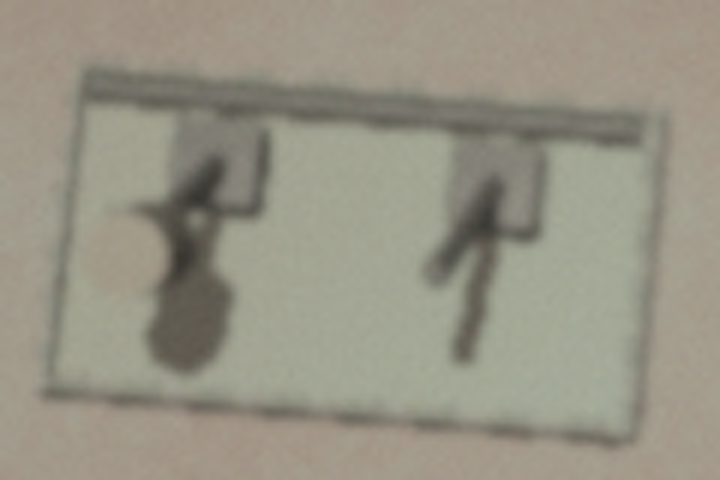

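View pics/s_mat.png

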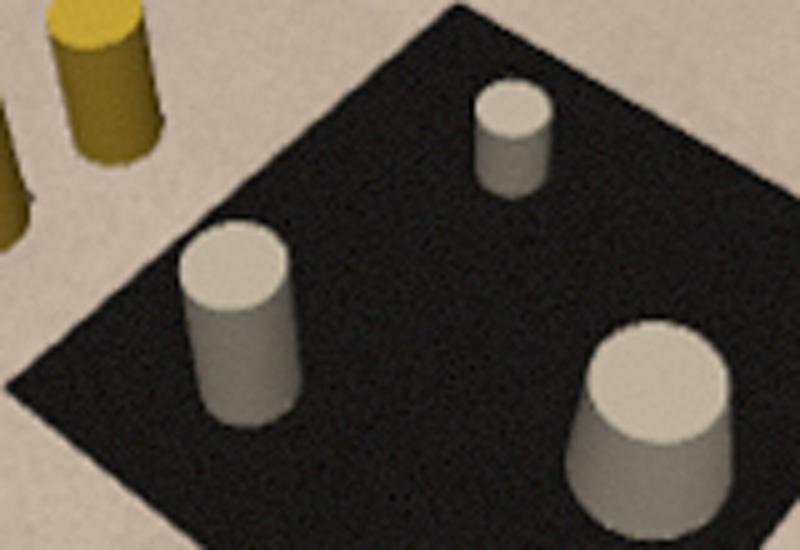

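View pics/t_mat.png

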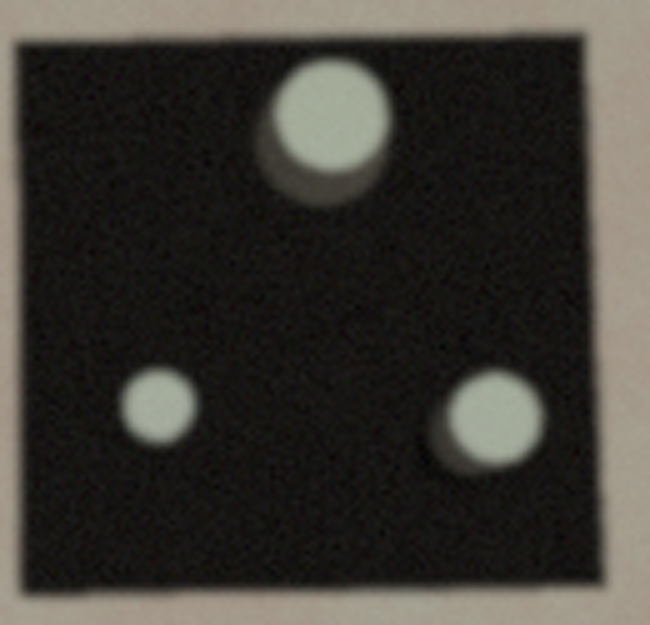

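The scene view shows the beaker at about (188,265), the short cup at (242,228), the wide cup at (270,286), and the free rod with its tip at about (347,163). In the top view the beaker's closed end is at about (328,198) and the rod tip at about (162,140).

```bash
python3 - <<'E'
import pickle
from h import *
S,T=pickle.load(open("c0.pkl","rb"))
def disc(c,box,thr):
    x0,y0,x1,y1=box
    g=cv2.cvtColor(c["color"],cv2.COLOR_RGB2GRAY)[y0:y1,x0:x1]
    g=cv2.resize(g,None,fx=8,fy=8,interpolation=cv2.INTER_CUBIC)
    m=(g>thr).astype(np.uint8);cs=max(cv2.findContours(m,0,2)[0],key=cv2.contourArea)
    M=cv2.moments(cs);return ((M["m10"]/M["m00"]+.5)/8-.5+x0,(M["m01"]/M["m00"]+.5)/8-.5+y0),2*np.sqrt(cv2.contourArea(cs)/np.pi)/8
for n,bt,bs,h in(("beaker",(312,185,345,215),(172,240,205,268),98),("short",(250,185,273,208),(230,212,254,232),53),("wide",(275,122,318,160),(250,262,292,300),73)):
    tt,dt=disc(T,bt,115)
    p=onz(T,tt,h);print(n,"top",np.round(tt,1),np.round(p,1))
    g=cv2.cvtColor(S["color"],cv2.COLOR_RGB2GRAY)
    ts,ds=disc(S,bs,152);q=onz(S,ts,h);print("   scene",np.round(ts,1),np.round(q,1),np.round(tri(T,tt,S,ts)[0],1))
f=lambda X,Y,s,x0,y0:(x0+(X+.5)/s-.5,y0+(Y+.5)/s-.5)
tipT=f(433,274,6,90,95);tipS=f(224,203,6,310,130)
print("tip tri",tri(T,tipT,S,tipS),onz(T,tipT,153),onz(S,tipS,153))
bT=f(494,183,6,90,95);bS=f(289,468,6,310,130)
print("base tri",tri(T,bT,S,bS),onz(T,bT,26),onz(S,bS,26))
# rack edges for orientation: bar line in top
for a,b in(((90,80),(640,125)),((45,393),(633,438))):
    P=onz(T,f(*a,6,90,95),15);Q=onz(T,f(*b,6,90,95),15);d=Q-P;print("edge",P.round(1),Q.round(1),np.degrees(np.arctan2(d[1],d[0])))
# second rod cup feet
print("foot centers",onz(T,f(215,160,6,90,95),26),onz(T,f(497,188,6,90,95),26))
E
```

```text
beaker top [328.6 198.2] [ 453.  -367.5   98. ]
   scene [186.2 252.9] [ 453.6 -367.4   98. ] [ 453.2 -367.4   97.7]
short top [261.3 195.7] [ 467.4 -179.1   53. ]
   scene [242.1 221.4] [ 467.4 -178.3   53. ] [ 467.5 -178.9   53.6]
wide top [295.8 137.9] [ 632.9 -281.9   73. ]
   scene [271.2 276.2] [ 633.8 -281.3   73. ] [ 633.4 -281.6   72.9]
tip tri (array([613.09247411,  92.59548622, 155.91928802]), np.float64(0.38803970767767265)) [613.89783517  93.22125797 153.        ] [611.73513668  96.07505837 153.        ]
base tri (array([681.96898416,  82.20185381,  37.86398497]), np.float64(5.6873643159844365)) [687.47053395  85.5760692   26.        ] [676.68037989  92.30395798  26.        ]
edge [745.9 291.4  15. ] [719.2  13.5  15. ] -95.49041966812506
edge [585.7 311.1  15. ] [558.9  17.5  15. ] -95.2138839669393
foot centers [700.98762029 225.14427006  26.        ] [684.89281575  84.06868069  26.        ]
```

```bash
cat >> h.py <<'E'
from scipy.spatial.transform import Rotation as Ro
yr=np.array([.091,.996,0]);yr/=np.linalg.norm(yr)
e=np.array([-yr[1],yr[0],0])
a=.5*e+np.array([0,0,3**.5/2])
RD=np.c_[e,yr,[0,0,-1]]          # tool down, jaws across rack
RT=np.c_[np.cross(yr,-a),yr,-a]  # tool along the rod
TIP=np.array([613.1,92.8,156.])
def delta(p,R,pt,Rt):
    return (R.T@(np.array(pt)-p)/10).round(2),(Ro.from_matrix(R.T@Rt).as_rotvec()).round(3)
def st():
    from plant import env
    s=env.sense();return np.array(s["eef_pos"]),np.array(s["tool_rot"]),s
E
python3 - <<'E'
from h import *
p,R,s=st();print(delta(p,R,p,RD))
q=p
for t in([380,430,250],[520,0,260],[453.2,-367.4,160],[453.2,-367.4,47]):
    print(t,delta(q,RD,t,RD));q=np.array(t)
print(RT, delta(p,RD,p,RT))
E
```

```text
(array([0., 0., 0.]), array([-0.001, -0.   , -0.275]))
[380, 430, 250] (array([-16.31, -16.25,  -1.93]), array([0., 0., 0.]))
[520, 0, 260] (array([-17.85, -41.55,  -1.  ]), array([0., 0., 0.]))
[453.2, -367.4, 160] (array([  3.31, -37.2 ,  10.  ]), array([0., 0., 0.]))
[453.2, -367.4, 47] (array([ 0. ,  0. , 11.3]), array([0., 0., 0.]))
[[-0.86243324  0.09098649  0.49792606]
 [ 0.07879661  0.99585213 -0.04549324]
 [-0.5         0.         -0.8660254 ]] (array([0., 0., 0.]), array([ 0.   , -0.524,  0.   ]))
```

>>> {"fn": "servo_tool", "kwargs": {
  "commands": "0 0 0 0 0 -0.1375 8.5;0 0 0 0 0 -0.1375 8.5;-4 -4 -0.5 0 0 0 8.5;-4 -4 -0.5 0 0 0 8.5;-4 -4 -0.5 0 0 0 8.5;-4.3 -4.3 -0.4 0 0 0 8.5;-2.2 -5.2 -0.1 0 0 0 8.5;-2.2 -5.2 -0.1 0 0 0 8.5",
  "force": 30
}}

```text
clock: 1.2
eef_pos: [415.1, 320.4, 252.3]
tool_rot: [[-0.996, 0.091, 0.0], [0.091, 0.996, 0.0], [-0.0, 0.0, -1.0]]
wrist_force: [1.6, -0.0, -0.7]
gripper_width: 85.2
```

>>> {"fn": "servo_tool", "kwargs": {
  "commands": "-2.2 -5.2 -0.1 0 0 0 8.5;-2.2 -5.2 -0.1 0 0 0 8.5;-2.2 -5.2 -0.1 0 0 0 8.5;-2.2 -5.2 -0.2 0 0 0 8.5;-2.2 -5.2 -0.2 0 0 0 8.5;-2.4 -5.2 -0.1 0 0 0 8.5;0.4 -4.6 0 0 0 0 8.5;0.4 -4.6 0 0 0 0 8.5"
}}

```text
clock: 2.2
eef_pos: [503.0, -93.1, 260.2]
tool_rot: [[-0.996, 0.091, -0.0], [0.091, 0.996, -0.0], [0.0, -0.0, -1.0]]
wrist_force: [-0.0, 0.0, 0.0]
gripper_width: 85.2
```

>>> {"fn": "servo_tool", "kwargs": {
  "commands": "0.4 -4.6 0 0 0 0 8.5;0.4 -4.6 0 0 0 0 8.5;0.4 -4.6 2 0 0 0 8.5;0.4 -4.6 2 0 0 0 8.5;0.4 -4.6 2 0 0 0 8.5;0.5 -5 2 0 0 0 8.5;0 0 0 0 0 0 8.5;0 0 0 0 0 0 8.5"
}}

```text
clock: 3.2
eef_pos: [453.2, -367.4, 180.1]
tool_rot: [[-0.996, 0.091, -0.0], [0.091, 0.996, 0.001], [0.0, 0.001, -1.0]]
wrist_force: [0.3, 0.6, -0.2]
gripper_width: 85.0
```

```bash
python3 - <<'E'
from h import *
p,R,s=st();print(p,R,s["joint_pos"],s["clock"],s["wrist_force"])
print(delta(p,R,[453.2,-367.4,160],RD))
E
```

```text
[ 453.24568105 -367.44084399  180.0655844 ] [[-9.95883168e-01  9.06460197e-02 -1.18210898e-04]
 [ 9.06458664e-02  9.95882731e-01  9.55624868e-04]
 [ 2.04347782e-04  9.40975392e-04 -9.99999536e-01]] [  6.95049454  21.92487249  35.7896188  101.56356312 -14.47424984
  61.18372943 132.62613306] 3.2 [ 0.28236535  0.5728915  -0.24196129]
(array([0.  , 0.  , 2.01]), array([ 0.001, -0.   ,  0.   ]))
```

>>> {"fn": "servo_tool", "kwargs": {
  "commands": "0 0 2.2 0 0 0 8.5;0 0 2.2 0 0 0 8.5;0 0 2.2 0 0 0 8.5;0 0 2.2 0 0 0 8.5;0 0 2.2 0 0 0 8.5;0 0 2.3 0 0 0 8.5;0 0 0 0 0 0 8.5;0 0 0 0 0 0 8.5"
}}

```text
clock: 4.2
eef_pos: [454.4, -367.5, 48.4]
tool_rot: [[-0.996, 0.089, 0.002], [0.089, 0.996, -0.0], [-0.002, -0.0, -1.0]]
wrist_force: [0.1, -0.1, 0.4]
gripper_width: 84.9
```

```bash
python3 - <<'E'
from h import *
from plant import env
S=env.capture("scene");T=env.capture("top")
crop(S,120,170,280,310,5,"pics/s1.png");crop(T,280,150,380,250,5,"pics/t1.png")
E
```

```text
(no output)
```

View pics/s1.png

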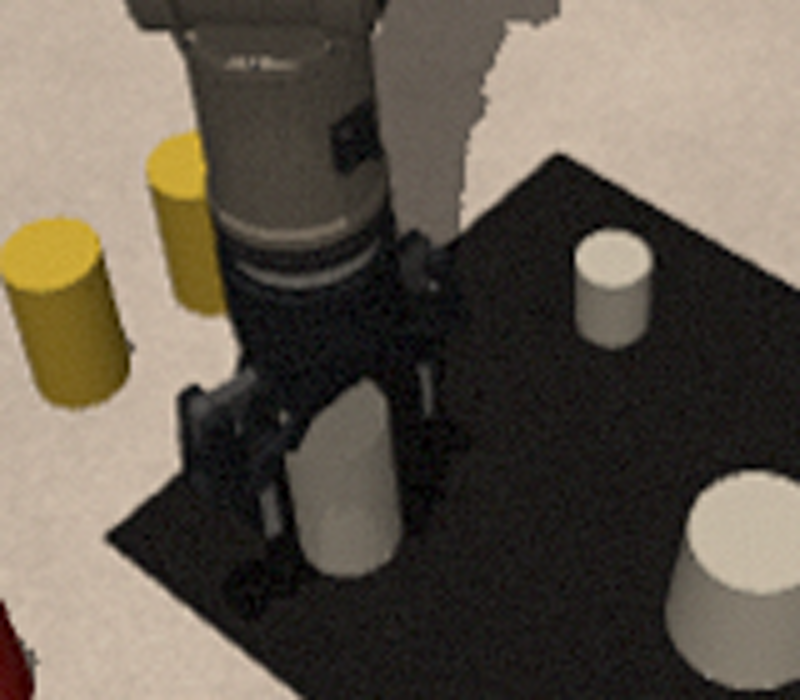

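The beaker (around crop 345,480) stands upright between the open fingers at crop 240,470 and 425,400, untouched. I'll close the gripper.

>>> {"fn": "servo_tool", "kwargs": {
  "commands": "0 0 0 0 0 0 4.5;0 0 0 0 0 0 4.5;0 0 0 0 0 0 4.5;0 0 0 0 0 0 4.5;0 0 0 0 0 0 4.5;0 0 0 0 0 0 4.5;0 0 0 0 0 0 4.5;0 0 0 0 0 0 4.5",
  "force": 35
}}

```text
clock: 5.3
eef_pos: [453.4, -368.1, 47.9]
tool_rot: [[-0.996, 0.091, 0.001], [0.091, 0.996, 0.0], [-0.001, 0.0, -1.0]]
wrist_force: [-0.1, 0.7, 6.6]
gripper_width: 50.1
```

>>> {"fn": "servo_tool", "kwargs": {
  "commands": "0 0 -0.5 0 0 0 4.5;0 0 -2 0 0 0 4.5;0 0 -3 0 0 0 4.5;0 0 -4 0 0 0 4.5;0 0 -4 0 0 0 4.5;0 0 -4 0 0 0 4.5;0 0 -4 0 0 0 4.5;0 0 -3 0 0 0 4.5"
}}

```text
clock: 6.3
eef_pos: [452.9, -368.6, 295.4]
tool_rot: [[-0.996, 0.091, 0.003], [0.091, 0.996, -0.001], [-0.003, -0.001, -1.0]]
wrist_force: [0.6, -0.7, -0.7]
gripper_width: 49.7
```

```bash
python3 - <<'E'
from h import *
from plant import env
p,R,s=st();print(p,s["wrist_force"],s["gripper_width"],s["joint_pos"])
S=env.capture("scene")
crop(S,120,80,280,220,5,"pics/s2.png")
# pre-entry target: beaker mouth 50 mm beyond tip; grip geometry: TCP at beaker z=44.5
for d in(60,): 
    t=TIP+a*(d+45); print(t,delta(p,R,t,RD))
    t0=t+np.array([0,0,60]);print(t0,delta(p,R,t0,RD))
E
```

```text
[ 452.9015769  -368.60912983  295.43133105] [ 0.55297811 -0.69935418 -0.71300547] 49.658630670803525 [  4.52712985  16.29038589  38.29874976  93.19342369 -10.46007888
  73.97326893 129.3333917 ]
[560.81776334  97.5767907  246.9326674 ] (array([-6.47, 47.42,  4.81]), array([-0.001,  0.003, -0.   ]))
[560.81776334  97.5767907  306.9326674 ] (array([-6.49, 47.41, -1.19]), array([-0.001,  0.003, -0.   ]))
```

View pics/s2.png

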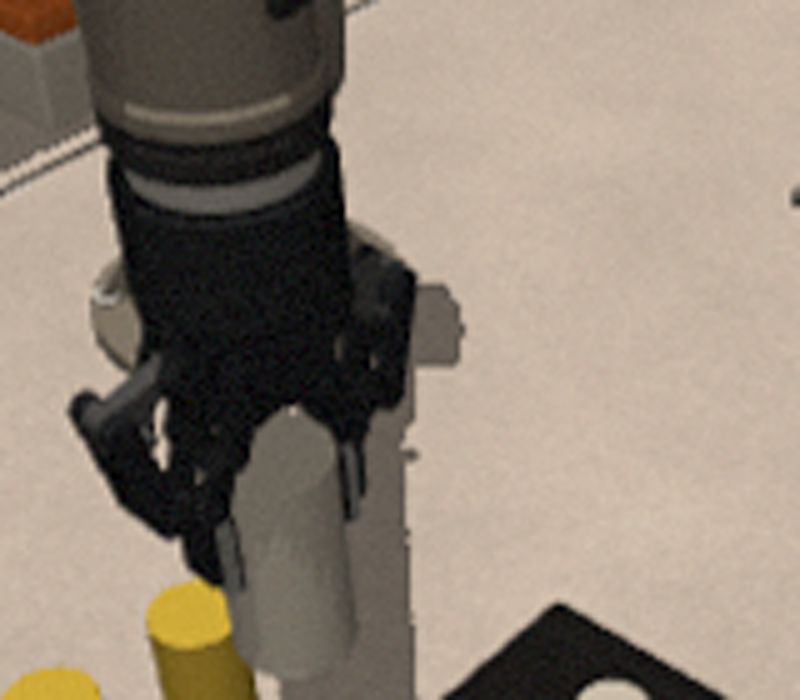

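The beaker is held upright and lifted clear, with its mouth at crop (295,650). Next I carry it over towards the rod and tilt it there.

>>> {"fn": "servo_tool", "kwargs": {
  "commands": "-0.6 2 0 0 0 0 4.5;-0.6 4 -0.1 0 0 0 4.5;-0.6 4.4 -0.1 0 0 0 4.5;-0.6 4.4 -0.1 0 0 0 4.5;-0.6 4.4 -0.1 0 0 0 4.5;-0.6 4.4 -0.1 0 0 0 4.5;-0.6 4.4 -0.1 0 0 0 4.5;-0.6 4.4 -0.1 0 0 0 4.5"
}}

```text
clock: 7.35
eef_pos: [530.2, -48.7, 300.1]
tool_rot: [[-0.996, 0.091, 0.001], [0.091, 0.996, 0.0], [-0.001, 0.0, -1.0]]
wrist_force: [-0.0, -0.3, 0.0]
gripper_width: 50.1
```

>>> {"fn": "servo_tool", "kwargs": {
  "commands": "-0.6 4.4 -0.1 0 0 0 4.5;-0.6 4.4 -0.1 0 0 0 4.5;-0.5 4 -0.1 0 0 0 4.5;0 2.2 -0.2 0 0 0 4.5;0 0 0 0 -0.131 0 4.5;0 0 0 0 -0.131 0 4.5;0 0 0 0 -0.131 0 4.5;0 0 0 0 -0.131 0 4.5"
}}

```text
clock: 8.35
eef_pos: [560.6, 96.6, 305.2]
tool_rot: [[-0.86, 0.093, 0.503], [0.081, 0.996, -0.046], [-0.505, 0.001, -0.863]]
wrist_force: [0.8, -0.7, -0.7]
gripper_width: 50.0
```

```bash
python3 - <<'E'
from h import *
from plant import env
p,R,s=st();print(p,R,s["wrist_force"],s["gripper_width"],s["joint_pos"])
t=TIP+a*(60+45); print(t,delta(p,R,t,RT))
E
```

```text
[560.60857075  96.60472931 305.16132492] [[-0.85959327  0.09268491  0.50250266]
 [ 0.08061521  0.99569479 -0.04575018]
 [-0.50457963  0.00118282 -0.86336435]] [ 0.79012553 -0.73083448 -0.73772946] 49.97762592980744 [-41.09839604  -4.82915711  17.96962563 116.75921925  22.72920881
  42.74760981  48.45610505]
[560.81776334  97.5767907  246.9326674 ] (array([2.93, 0.09, 5.03]), array([ 0.   ,  0.005, -0.002]))
```

>>> {"fn": "servo_tool", "kwargs": {
  "commands": "1 0 1.7 0 0 0 4.5;1 0.1 1.7 0 0.004 -0.002 4.5;0.9 0 1.6 0 0 0 4.5;0 0 0 0 0 0 4.5;0 0 0 0 0 0 4.5"
}}

```text
clock: 8.98
eef_pos: [561.2, 98.6, 247.6]
tool_rot: [[-0.864, 0.09, 0.496], [0.078, 0.996, -0.045], [-0.498, -0.0, -0.867]]
wrist_force: [-0.1, 0.9, -1.4]
gripper_width: 50.4
```

```bash
python3 - <<'E'
from h import *
from plant import env
import pickle
p,R,s=st();print(p,R,s["joint_pos"])
t=TIP+a*(60+45); print(t,delta(p,R,t,RT))
S=env.capture("scene");T=env.capture("top");pickle.dump((S,T),open("c3.pkl","wb"))
crop(S,290,80,420,230,4,"pics/s3.png");crop(T,100,90,220,190,6,"pics/t3.png")
z=-R[:,2];m=p-45*z
print("pred mouth, top",m,m+95*z,proj(S,[m,m+95*z,TIP]),proj(T,[m,m+95*z,TIP]))
E
```

```text
[561.15433146  98.62915533 247.57735231] [[-8.63647152e-01  8.99434693e-02  4.96007832e-01]
 [ 7.78668400e-02  9.95946839e-01 -4.50183200e-02]
 [-4.98046536e-01 -2.57381405e-04 -8.67150265e-01]] [-40.57102612  -1.07271208  18.32210749 121.03062146  23.93145041
  35.33271492  46.04617346]
[560.81776334  97.5767907  246.9326674 ] (array([ 0.05, -0.11,  0.04]), array([ 0.   , -0.002,  0.001]))
pred mouth, top [583.47468389  96.60333093 208.5555904 ] [536.35393987 100.88007133 290.93486555] [[341.64822407 142.73307062]
 [332.18522595 108.7791288 ]
 [347.03416818 163.34950041]] [[156.63039357 147.20493369]
 [148.42262467 159.5567323 ]
 [161.70785189 140.3034106 ]]
```

View pics/s3.png

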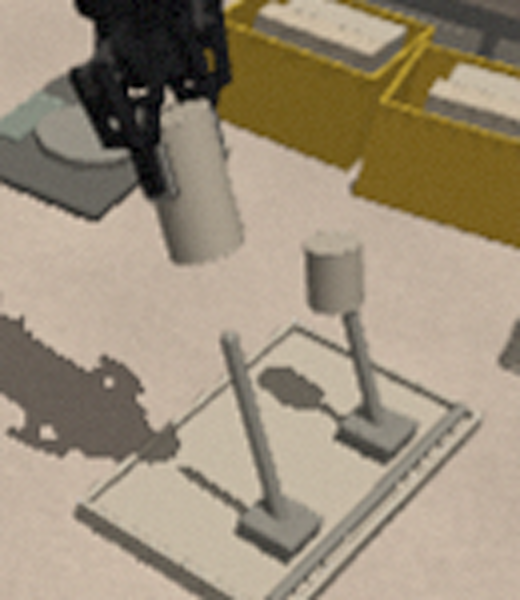

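View pics/t3.png

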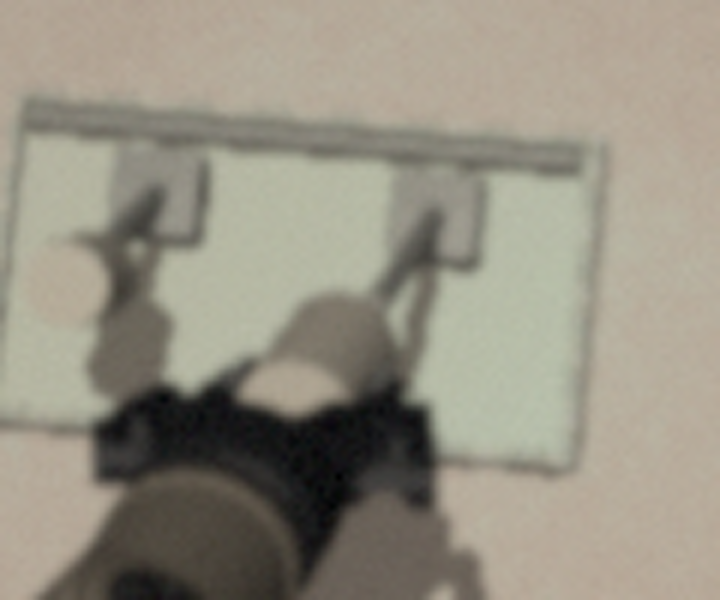

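```bash
python3 - <<'E'
from h import *
import pickle
from plant import env
S,T=pickle.load(open("c3.pkl","rb"));p,R,s=st()
for c,x0,y0,k,n in((S,290,80,6,"s"),(T,100,90,6,"t")):
    crop(c,x0,y0,x0+120,y0+95,k,"pics/x.png");im=cv2.imread("pics/x.png")
    z=-R[:,2];m=p-45*z
    th=np.linspace(0,2*np.pi,60)
    for zz,col in((0,(0,0,255)),(95,(0,255,0))):
        C=[m+zz*z+25*(np.cos(t)*R[:,0]+np.sin(t)*R[:,1]) for t in th]
        q=(proj(c,C)-[x0,y0]+.5)*k-.5
        cv2.polylines(im,[q.astype(int)],True,col,1)
    cv2.imwrite(f"pics/{n}3b.png",im)
E
```

```text
(no output)
```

View pics/s3b.png

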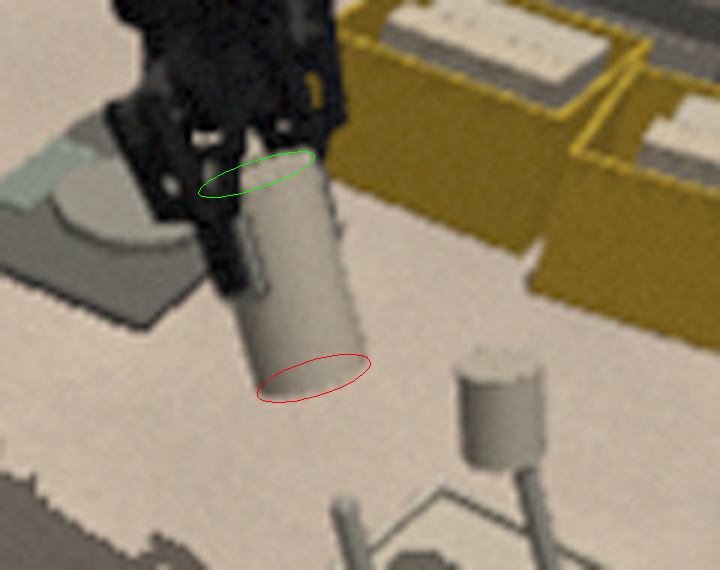

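View pics/t3b.png

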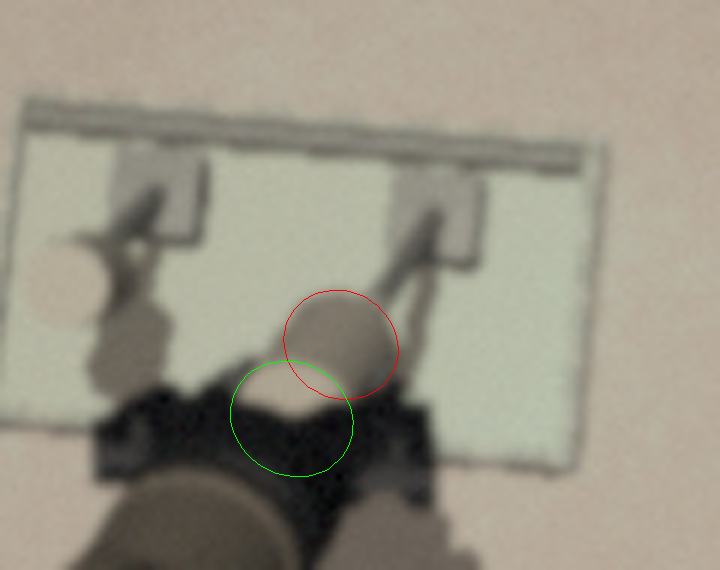

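The predicted outlines match: the mouth is at about (340,345) in the top crop, within a few mm, and at (313,378) in the scene crop, within 1 px. The tilt is within a few degrees of the rod. I'll slide it on.

>>> {"fn": "servo_tool", "kwargs": {
  "commands": "0 -0.1 1.5 0 0 0 4.5;0 0 1.5 0 0 0 4.5;0 0 1.5 0 0 0 4.5;0 0 1.5 0 0 0 4.5;0 0 1 0 0 0 4.5;0 0 1 0 0 0 4.5;0 0 0 0 0 0 4.5;0 0 0 0 0 0 4.5"
}}

```text
clock: 10.07
eef_pos: [600.3, 94.7, 177.4]
tool_rot: [[-0.864, 0.089, 0.495], [0.077, 0.996, -0.045], [-0.497, -0.001, -0.868]]
wrist_force: [0.4, 0.8, 0.2]
gripper_width: 50.2
```

```bash
python3 - <<'E'
from h import *
from plant import env
import pickle
p,R,s=st();print(p,s["joint_pos"],s["wrist_force"])
print("depth",45-(p-TIP)@a, delta(p,R,TIP+a*(45-20),RT))
S=env.capture("scene");T=env.capture("top")
crop(S,290,80,410,230,4,"pics/s4.png");crop(T,100,90,220,190,6,"pics/t4.png")
E
```

```text
[600.31609872  94.69217719 177.3621702 ] [-37.9219273    8.74450321  19.94612407 121.49403447  21.6481777
  24.30108187  48.25332083] [0.41716786 0.81819255 0.2471445 ]
depth 20.04829900278126 (array([-0.05, -0.07, -0.01]), array([ 0.001, -0.003,  0.002]))
```

View pics/s4.png

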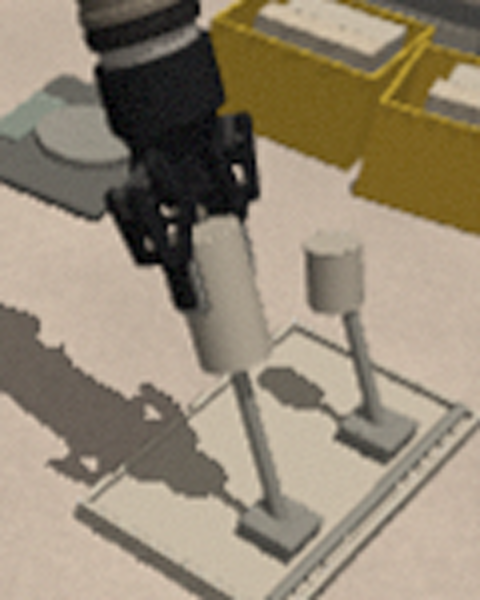

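View pics/t4.png

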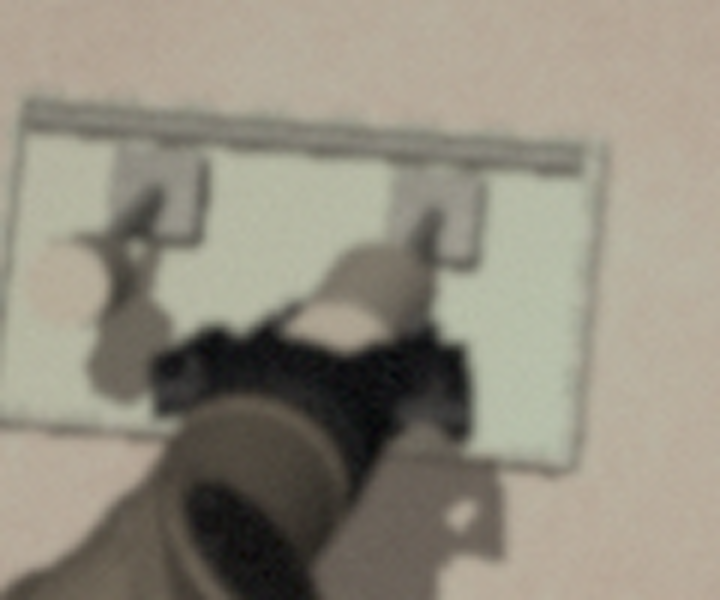

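The rod (crop 243,375 in the scene view) runs into the mouth, and the tip is about 20 mm inside. Joint 6 is getting near its limit (24° against 13°), so I'll go on in short steps.

>>> {"fn": "servo_tool", "kwargs": {
  "commands": "0 -0.05 1 0 0 0 4.5;0 0 1 0 0 0 4.5;0 0 1 0 0 0 4.5;0 0 1 0 0 0 4.5;0 0 0 0 0 0 4.5"
}}

```text
clock: 10.8
eef_pos: [619.7, 91.9, 141.1]
tool_rot: [[-0.865, 0.089, 0.493], [0.076, 0.996, -0.046], [-0.496, -0.002, -0.869]]
wrist_force: [-0.6, 0.4, -0.4]
gripper_width: 50.2
```

```bash
python3 - <<'E'
from h import *
p,R,s=st();print(p,s["joint_pos"],s["wrist_force"],s["clock"])
print("depth",45-(p-TIP)@a, delta(p,R,TIP+a*(45-91),RT))
E
```

```text
[619.69542929  91.90169191 141.13042624] [-35.91260637  13.98462307  19.72115888 121.06495811  20.28612688
  19.32547147  49.4206775 ] [-0.62384321  0.40264273 -0.41099217] 10.8
depth 61.202331714673136 (array([-0.18,  0.03,  2.98]), array([-0.001, -0.005,  0.003]))
```

>>> {"fn": "servo_tool", "kwargs": {
  "commands": "-0.1 0 0.6 0 0 0 4.5;-0.1 0 0.6 0 0 0 4.5;0 0 0.6 0 0 0 4.5;0 0 0.4 0 0 0 4.5;0 0 0 0 0 0 4.5"
}}

```text
clock: 11.42
eef_pos: [632.4, 91.0, 123.9]
tool_rot: [[-0.865, 0.089, 0.494], [0.077, 0.996, -0.045], [-0.496, -0.001, -0.868]]
wrist_force: [0.5, -0.4, -0.9]
gripper_width: 50.0
```

```bash
python3 - <<'E'
from h import *
p,R,s=st();print(p,s["joint_pos"],s["wrist_force"],s["clock"])
print("depth",45-(p-TIP)@a, delta(p,R,TIP+a*(45-91),RT))
E
```

```text
[632.4321631   91.00857304 123.85103446] [-34.42451326  16.75021978  19.07232474 120.35488513  19.59399969
  17.01379119  50.06402898] [ 0.50459269 -0.41246027 -0.90504972] 11.425
depth 82.54930655753766 (array([0.07, 0.  , 0.85]), array([-0.   , -0.004,  0.002]))
```

>>> {"fn": "servo_tool", "kwargs": {
  "commands": "0 0 0.2 0 0 0 4.5;0 0 0.2 0 0 0 4.5;0 0 0.2 0 0 0 4.5;0 0 0 0 0 0 4.5"
}}

```text
clock: 11.92
eef_pos: [635.5, 90.9, 118.9]
tool_rot: [[-0.865, 0.089, 0.495], [0.077, 0.996, -0.045], [-0.497, -0.001, -0.868]]
wrist_force: [-0.3, 0.0, -0.9]
gripper_width: 49.5
```

>>> {"fn": "servo_tool", "kwargs": {
  "commands": "0 0 0.2 0 0 0 4.5;0 0 0 0 0 0 4.5"
}}

```text
clock: 12.18
eef_pos: [636.5, 90.7, 117.2]
tool_rot: [[-0.864, 0.089, 0.495], [0.077, 0.996, -0.045], [-0.497, -0.001, -0.868]]
wrist_force: [-0.0, 0.1, -0.5]
gripper_width: 49.6
```

```bash
python3 - <<'E'
from h import *
p,R,s=st();print(p,s["joint_pos"],s["wrist_force"],s["clock"],s["wrist_force"]@a)
print("depth",45-(p-TIP)@a, delta(p,R,TIP+a*(45-91),RT))
E
```

```text
[636.46315724  90.74936346 117.18361903] [-33.91266127  17.73085431  18.8038273  120.15537272  19.55407953
  16.16073569  50.06008809] [-0.04966366  0.10721684 -0.5300223 ] 12.175 -0.4294063076971179
depth 90.34238703017073 (array([ 0.09, -0.01,  0.07]), array([ 0.   , -0.004,  0.002]))
```

>>> {"fn": "servo_tool", "kwargs": {
  "commands": "0 0 0.15 0 0 0 4.5;0 0 0 0 0 0 4.5"
}}

```text
clock: 12.42
eef_pos: [637.0, 90.8, 116.6]
tool_rot: [[-0.864, 0.089, 0.495], [0.077, 0.996, -0.045], [-0.497, -0.001, -0.868]]
wrist_force: [-5.8, -1.3, 7.6]
gripper_width: 49.8
```

>>> {"fn": "servo_tool", "kwargs": {
  "commands": "0 0 0.15 0 0 0 4.5;0 0 0 0 0 0 4.5"
}}

```text
clock: 12.68
eef_pos: [637.3, 90.8, 116.2]
tool_rot: [[-0.864, 0.09, 0.495], [0.078, 0.996, -0.045], [-0.497, -0.0, -0.868]]
wrist_force: [-16.1, 0.1, 18.7]
gripper_width: 50.1
```

```bash
python3 - <<'E'
from h import *
from plant import env
p,R,s=st();print(p,s["joint_pos"],s["wrist_force"],s["clock"],s["wrist_force"]@a)
print("depth",45-(p-TIP)@a)
S=env.capture("scene");T=env.capture("top")
crop(S,300,100,410,230,4,"pics/s5.png")
E
```

```text
[637.27321567  90.75136175 116.21877075] [-33.73396754  17.88201771  18.66246315 120.0934027   19.55115858
  16.04950038  50.02920592] [-16.09706416   0.13090912  18.72089166] 12.675 24.23387103005851
depth 91.58122844422624
```

View pics/s5.png

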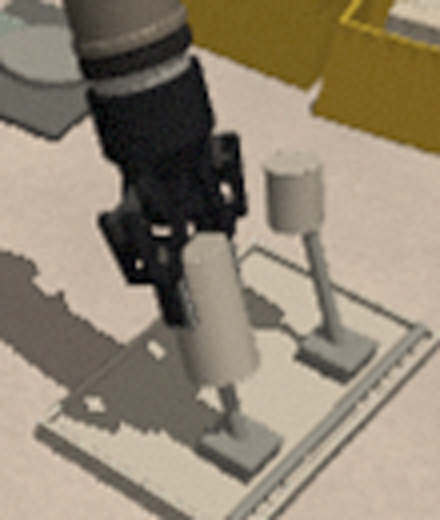

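The wrist force shows 24 N along the rod, so the tip has reached the floor. The picture shows the beaker on the rod, with its mouth at crop (222,370). I'll ease the pressure and let go.

>>> {"fn": "servo_tool", "kwargs": {
  "commands": "0 0 -0.2 0 0 0 4.5;0 0 0 0 0 0 4.5;0 0 0 0 0 0 5.3;0 0 0 0 0 0 6.2;0 0 0 0 0 0 7.2;0 0 0 0 0 0 8.5;0 0 0 0 0 0 8.5;0 0 0 0 0 0 8.5"
}}

```text
clock: 13.78
eef_pos: [637.0, 90.8, 116.4]
tool_rot: [[-0.864, 0.089, 0.495], [0.077, 0.996, -0.045], [-0.497, -0.001, -0.868]]
wrist_force: [-0.2, 0.3, -0.4]
gripper_width: 85.0
```

```bash
python3 - <<'E'
from h import *
from plant import env
p,R,s=st();print(p,s["wrist_force"],s["clock"],s["gripper_width"])
S=env.capture("scene");T=env.capture("top")
crop(S,300,100,410,230,4,"pics/s6.png");crop(T,100,90,220,190,6,"pics/t6.png")
E
```

```text
[636.95980778  90.76257848 116.43176462] [-0.24272464  0.30703457 -0.38698565] 13.775 84.96074639364035
```

View pics/s6.png

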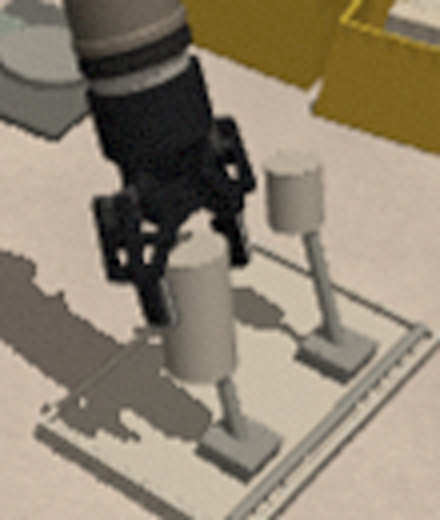

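View pics/t6.png

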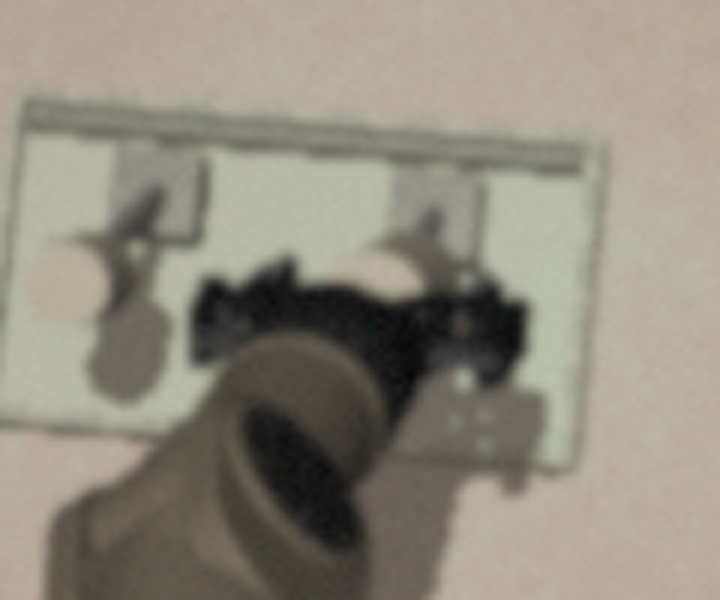

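The beaker has settled on the rod, more upright than the rod: closed end at scene crop (200,245), mouth at (200,375). Both fingers look free of it, so I'll back out along the tool axis.

>>> {"fn": "servo_tool", "kwargs": {
  "commands": "0 0 -0.7 0 0 0 8.5;0 0 -1 0 0 0 8.5;0 0 -1.2 0 0 0 8.5;0 0 -1.5 0 0 0 8.5;0 0 0 0 0 0 8.5"
}}

```text
clock: 14.5
eef_pos: [615.5, 93.3, 156.5]
tool_rot: [[-0.863, 0.088, 0.497], [0.077, 0.996, -0.043], [-0.499, 0.001, -0.867]]
wrist_force: [0.3, -0.3, 0.8]
gripper_width: 84.7
```

>>> {"fn": "servo_tool", "kwargs": {
  "commands": "0 0 -2 0 0 0 8.5;0 0 -3 0 0 0 8.5;0 0 -4 0 0 0 8.5;0 0 -4 0 0 0 8.5;0 0 -3 0 0 0 8.5;2 0 -2 0 0 0 8.5;0 0 0 0 0 0 8.5;0 0 0 0 0 0 8.5"
}}

```text
clock: 15.5
eef_pos: [509.1, 102.1, 300.6]
tool_rot: [[-0.864, 0.089, 0.495], [0.077, 0.996, -0.045], [-0.497, -0.001, -0.868]]
wrist_force: [0.4, 0.1, 0.5]
gripper_width: 85.3
```

```bash
python3 - <<'E'
from h import *
from plant import env
import pickle
p,R,s=st();print(p,s["wrist_force"],s["clock"],s["joint_pos"])
S=env.capture("scene");T=env.capture("top");pickle.dump((S,T),open("c7.pkl","wb"))
crop(S,300,100,410,230,4,"pics/s7.png");crop(T,100,90,220,190,6,"pics/t7.png")
crop(S,0,0,512,384,1.5,"pics/s7f.png")
E
```

```text
[509.05767128 102.13863669 300.60155234] [0.39277271 0.11400219 0.4991245 ] 15.5 [-42.59950361 -10.14800857  14.73846135 121.50177787  25.90967827
  45.44191966  42.7852159 ]
```

View pics/s7.png

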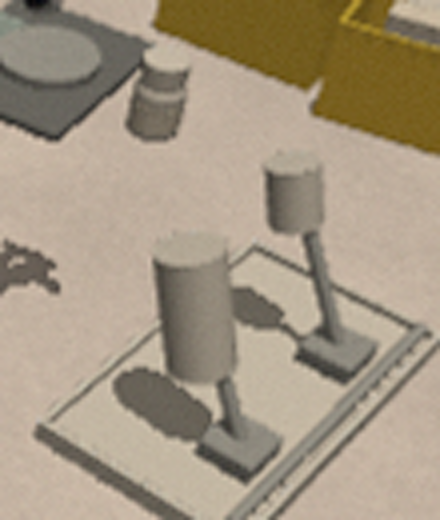

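View pics/t7.png

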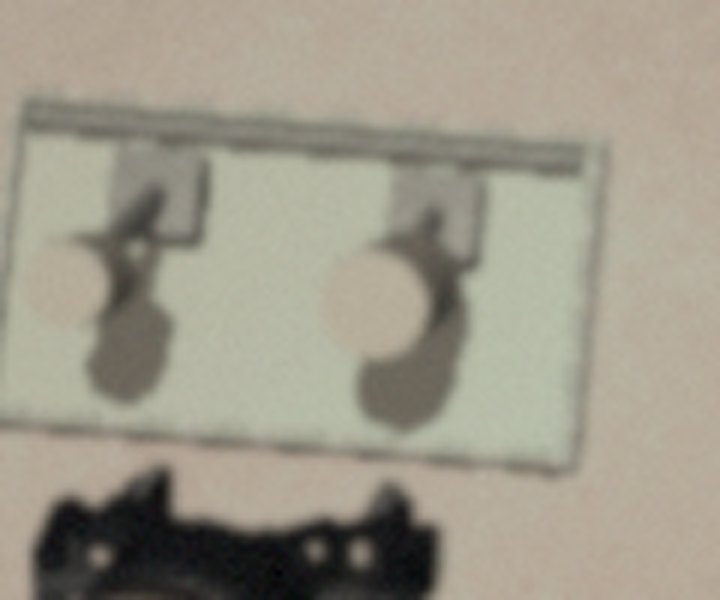

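View pics/s7f.png

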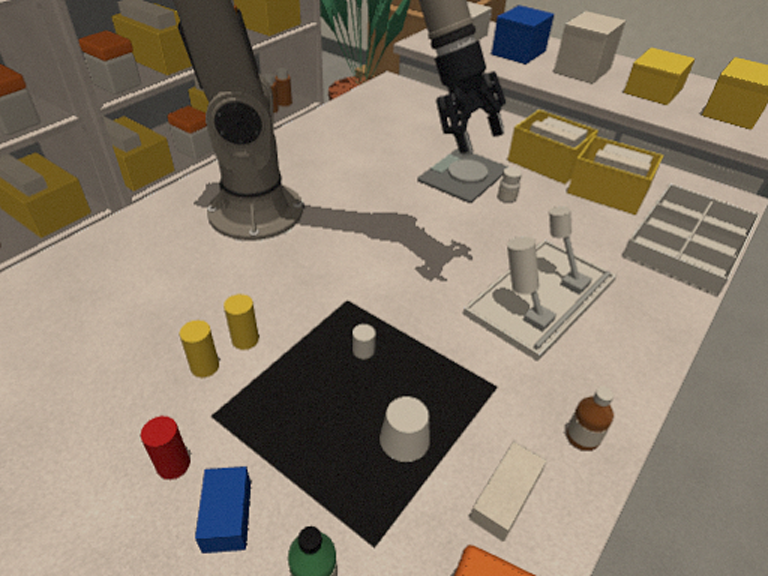

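The beaker hangs alone on the rod (closed end at scene crop 192,248 and top crop 377,303). The arm is clear of it, and the short and wide cups are still on the mat. I'll check depth, stillness and the cups by number.

```bash
python3 - <<'E'
from h import *
from plant import env
import pickle
S0,T0=pickle.load(open("c0.pkl","rb"));S,T=pickle.load(open("c7.pkl","rb"))
f=lambda X,Y,s,x0,y0:(x0+(X+.5)/s-.5,y0+(Y+.5)/s-.5)
P,gap=tri(S,f(192,250,4,300,100),T,f(377,303,6,100,90));print("closed-end centre",P.round(1),gap)
# lean of beaker in the rod plane for which mouth rim rests on rod: outside end - tip distance
print("vector tip->closed end",(P-TIP).round(1), "along e,y,z",(P-TIP)@e,(P-TIP)@yr)
S2=env.capture("scene");T2=env.capture("top")
for A,B,n,b in((S,S2,"scene",(335,155,365,200)),(T,T2,"top",(150,125,178,155)),(S0,S2,"short",(225,210,260,245)),(S0,S2,"wide",(248,260,295,312)),(T0,T2,"short t",(248,183,276,210)),(T0,T2,"wide t",(275,122,315,160))):
    x0,y0,x1,y1=b
    d=A["color"][y0:y1,x0:x1].astype(int)-B["color"][y0:y1,x0:x1]
    print(n,np.abs(d).mean().round(2),np.abs(d).max())
E
```

```text
closed-end centre [613.5  90.5 161.7] 2.2949506131047563
vector tip->closed end [ 0.4 -2.3  5.7] along e,y,z -0.5721809772068828 -2.2854053967128505
scene 1.94 11
top 1.41 6
short 4.58 22
wide 4.7 26
short t 7.55 23
wide t 8.78 24
```

```bash
python3 - <<'E'
from plant import env
print(env.sense()["clock"], env.sign_off())
E
```

```text
the job is handed in; nothing more can be done
15.7 None
```

The white beaker is hanging mouth-down on the free rod, and I handed the job in at 15.7 s of the 40 s allowed. No verdict comes back, so what follows is from my own checks.

**What I did:** I gripped the beaker from above, lifted it clear and tilted it 30° in line with the rod before the tip entered. I slid it on until the wrist force reached about 24 N along the rod, at a worked-out depth of about 91 mm. Then I eased back 2 mm, opened the gripper and backed out along the tool axis.

**Last checks:**
- **Depth:** the beaker's closed end is about 6 mm from the rod tip, with a 2.3 mm gap between the two views. That puts the tip about 90 mm inside.
- **At rest:** pictures taken one after the other showed no change beyond image noise. It settled more upright than the rod, as expected from the loose fit.
- **Robot clear:** the arm is well away from the beaker, and the wrist force is below 1 N.
- **Short and wide cups:** both look unmoved. However, comparing them with the first pictures gave a mean pixel change of 5–9, against 1–2 for the still beaker. I put that down to lighting and did not measure their positions again.

**Before insertion:** the pictures suggested the held beaker was tilted a few degrees less than the tool. That was only read by eye, but it is well within the 17° limit.

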